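# Tuck the flashing under the model roof's lapped shingles and hold it flat

## Task

On the model maker's bench, take the aluminium flashing by its wooden batten and lay it on the bare part of the model roof's board, square to the shingles and centred on them; then slide its free edge in under the loose lowest row of shingles until it comes up against the stop hidden underneath, without lifting that row. Finish while still holding the batten, keeping the flashing pressed firmly flat on the roof board with about 10 N of push, and leave the glue bottle, the wood offcut and the jar standing on the roof where they are.

Things in the scene. Friction and masses are not known exactly. Their poses are not given: they have to be found in the camera images.
- roof: model roof panel fixed flat on the bench (place and yaw vary). Origin on the bench; +x from the dark shingles to the bare plywood eaves half, y along the rows, z up. Spans x -140 to +120, y -100 to +100 mm; the bare board's top is 12 mm above the bench. The fixed upper shingle courses cover x -140 to -58 mm, stepping up to 34 mm high; the loose lowest row is described at shingle_edge
- deck: the plywood board of the roof panel alone, 260 x 200 x 12 mm; origin at the centre of its underside (x -10 mm of roof), axes as roof
- lap (a point): point on the board's top straight below the middle of the loose row's free edge (x -10, y 0, z 12 mm of roof), axes as roof. The gap under the row starts here, is 6 mm high, 180 mm wide, open to +x and at both ends, and 32 mm deep towards -x, where a fixed 6 mm thick stop board ends it
- shingle_edge (a point): middle of the free edge of the loose lowest row of shingles, at its underside (x -10, y 0, z 18 mm of roof when lying down). The row is one dark wooden strip 60 (x) x 180 (y) x 5 mm, hinged along its upper edge at x -70 mm of roof
- shingle (a joint): lift of the loose row about its hinge, rad; 0 lying down, grows as its free edge rises (0.1 rad raises the edge 6 mm); 35 g with a weak spring holding it down, so it lifts at under 1 N
- flashing: flashing lying on the bench: flat aluminium sheet 80 (x) x 120 (y) x 3 mm with a wooden batten fixed on top along its rear edge: x +26 to +40, y -45 to +45, z 3 to 35 mm. Origin at the centre of the sheet's underside, z up. The free edge, at x -40 mm, goes under the shingles; in place its axes lie along those of roof. About 90 to 155 g
- flashing_edge (a point): middle of the sheet's free edge, at its underside (x -40 mm, y 0, z 0 of flashing)
- glue: upright small clear glue bottle, diameter 26 mm, 85 mm high, on the bench; bystander, origin under its centre
- offcut: loose offcut of wood 90 x 14 x 12 mm lying on the bench without any sheet; bystander, origin under its centre
- pin_jar: little glass jar with steel cap, diameter 36 mm, 30 mm high, standing on the top course of the roof (34 mm above the bench); bystander, origin under its centre
Not all that is in view belongs to the job. What is shaped like the flashing but blue or green is not meant.

How it is judged:
On the way, in this order (a step that is already met when the one before it is completed fails the run):
1. the flashing is held in the gripper, clear of the bench (height (world z) of flashing above 0.018 m and contact force between the fingers and flashing above 1 N), for 0.1 s.
2. the flashing lies on the roof board with its free edge fully tucked under the loose row (x of flashing_edge in the frame of lap below -0.025 m and y of flashing_edge in the frame of lap between -0.015 and 0.015 m and z of flashing_edge in the frame of lap between -0.003 and 0.003 m and angle between the x axis of flashing and the x axis of roof, either way round below 0.1 rad and value of joint shingle below 0.03 rad), for 0.2 s.
At the end, for the whole second after the job is handed in: The free edge is at least 25 mm (of 32) under the loose row, centred within 15 mm, square within 0.1 rad, the row lying down (under 0.03 rad); the flashing lies flat (within 0.05 rad, origin 10 to 14.5 mm above the bench) and still, is held by the fingers, and is pressed on the board with 4 to 40 N (all of step 2 and height (world z) of flashing between 0.01 and 0.0145 m and angle between flashing's own z axis and vertical below 0.05 rad and contact force between flashing and deck between 4 and 40 N and contact force between the fingers and flashing above 2 N and linear speed of flashing below 0.01 m/s); the arm keeps its last pose, push and grip.
It fails at once if the loose row of shingles is lifted (more than 0.08 rad, 5 mm at its edge) (value of joint shingle above 0.08 rad).
It fails at once if the glue bottle, the offcut or the jar on the roof is moved by more than 20 mm (distance of any of glue, offcut, pin_jar from where it was at the start of the episode above 0.02 m).
It also fails if it takes over 40 s, if anything falls off the work surface, if the arm or the gripper's body presses on something with over 40 N, if the wrist force passes 120 N, or if a joint passes its speed limit or range.

## Robot

A 6-joint arm with a two-finger parallel gripper is mounted at the origin on the work surface. World frame = base frame: x ahead of the robot, y to its left, z up, the work surface at z = 0. Lengths are in m, angles in rad, forces in N, time in s.
With the tool pointing down it reaches from about 0.425 to 0.95 m from the base axis. Payload 3.5 kg.
Tool frame: the origin (TCP) lies midway between the tips of the shut fingers; the grasp point (between the pads) lies 19 mm behind it; z points along the fingers, y is the line along which they close (so a half turn about z gives the same grasp; the last joint's range is limited). The gripper opens to 85 mm and grips with 20 to 120 N. Pads are 22 mm wide; open, the fingers measure 114 mm over their backs; the gripper's body (76 mm by 85 mm) begins 54 mm behind the grasp point. The pads swing forward as they close: fully open they stand 13 mm farther back than shut.
Start: joints at [-1.252, 0.286, 1.577, -0, 1.279, -0.15], TCP at [0.305, -0.602, 0.231] pointing down, gripper open.
Joint ranges: [-2.77, 2.77], [-0.9, 2.22], [0.21, 2.48], [-1.53, 4.67], [0.24, 2.81], [-2.84, 2.84]. Speed limits (rad/s): [2.79, 2.79, 3.14, 3.14, 3.14, 3.14].

## Interface

Orientations are given as a unit quaternion [x, y, z, w].
In Python, from plant import get_state, read_camera, ctrl gives the robot as it stands.
- The arm moves only by the shell command python3 -m crank 'ROWS' [FORCE]. ROWS is JSON, a list of rows, each a list of 3 entries, a list of its own where there are three numbers: the shift along the tool's x, y, z in mm, then the turn about the tool's z in degrees, then the closure in counts, from 0 (fully open) to 255 (shut). In form: [[[tx, ty, tz], yaw, claw], ...]. A call has 1 to 10 rows; each row is the pose to reach, as a shift and turn from the pose commanded when the call began, along the tool's axes at that moment; what a row does not reach only later rows make up. A row lasts 1/10 s, in which the tool goes at most 50 mm and 8.59 degrees, less where a joint would pass 70% of its speed; a pose out of reach is approached as far as the arm can. A call with a gripper value outside its range is refused whole. The fingers move at their own pace and stop on an object; FORCE is the grip in N (left out, the last holds). Time passes only in rows, so rows that repeat a pose let the fingers close. It gives the time, the measured TCP pose, the force, the opening and the grip force at its end, in the units of the state.
- get_state(): the state, without advancing time (a new reading comes with each control period).
- read_camera(name): name is "scene" or "side" or "wrist"; returns a dict with "frame" (480x640x3 uint8, blue, green, red), "range_z" (480x640 float32, m along the optical axis (not along the pixel's ray), 0 where there is no reading), "vfov" (degrees; the focal length in pixels is half the picture's height over the tangent of half this angle, whatever the lens; pixels are square), "cx", "cy" (the principal point, pixels), "origin" and "orientation" of the camera in the world. Camera axes: x right, y down, z forward; pixel columns grow to the right and rows downward; lengths in m; the calibration is good to about 2 mm. A picture is of the moment at which its call begins.
- ctrl.sign_off(): hands the job in; it is judged then, once.
The state is a dict: "time": time; "qpos": joint angles; "dq": joint speeds; "joint_efforts": joint torques, N m; "eef_pos": TCP position; "tcp_rot": TCP orientation; "contact_force": force on the tool from outside, world axes, zero at the start; "wrist_torque": the same for the moment, N m; "opening": opening from 0.0 (shut) to 1.0 (fully open); "finger_force": force on a finger pad.
Only numpy, scipy, OpenCV 4.12 (cv2) and the standard library are available. Lean on these libraries where they do the work, as an engineer would, in place of code of your own. Each camera call takes 0.05 s, during which the arm holds its last target. There are 200 camera calls.

## Working session

There is one attempt and no reset: what is moved stays moved. The work goes in short steps, Python scripts to look and compute and a shell command to move; the robot and the scene stay as the last step left them, time stands still between calls to the robot, and variables do not carry over. Pictures are saved under pics/ and viewed, at most 10 in all, crops included, and the job is handed in when it is done.

```bash
ls; mkdir -p pics
cat > h.py <<'E'
import numpy as np,cv2
from scipy.spatial.transform import Rotation as R
from plant import get_state, read_camera, ctrl
def K(c):
    f=240/np.tan(np.radians(c["vfov"])/2); return f
def pts(c):
    f=K(c); v,u=np.mgrid[0:480,0:640]; z=c["range_z"]
    p=np.stack([(u-c["cx"])/f*z,(v-c["cy"])/f*z,z],-1)
    return p@R.from_quat(c["orientation"]).as_matrix().T+np.array(c["origin"])
def plane(c,uv,h):
    f=K(c); uv=np.atleast_2d(uv).astype(float)
    d=np.c_[(uv[:,0]-c["cx"])/f,(uv[:,1]-c["cy"])/f,np.ones(len(uv))]@R.from_quat(c["orientation"]).as_matrix().T
    o=np.array(c["origin"]); return o+d*((h-o[2])/d[:,2])[:,None]
E
python3 - <<'E'
from h import *
import pickle
for n in ["scene","side"]:
    c=read_camera(n); pickle.dump(c,open(n+'.pkl','wb')); cv2.imwrite(f'pics/{n}0.png',c["frame"])
    print(n,c["origin"],c["orientation"],c["vfov"],c["cx"],c["cy"],(c["range_z"]>0).mean())
print(get_state())
E
```

```text
pics
scene [1.13274373 0.28075301 0.72692079] [ 0.4635198   0.79501584 -0.34230429 -0.18954415] 50.59507842954402 321.1952490419162 245.40961985004355 0.9959440104166667
side [0.38769315 0.57808502 0.55030052] [-0.10363437  0.88414554 -0.45339284  0.04451418] 52.7146372185301 320.72114164298574 243.19143350957114 0.9958561197916667
{'time': 0.1, 'qpos': array([-1.25200819e+00,  2.87103296e-01,  1.57804300e+00,  1.58926871e-05,
        1.27858385e+00, -1.50022229e-01]), 'dq': array([ 0.00024806, -0.00062649, -0.00265107,  0.00065148,  0.00050434,
       -0.00079915]), 'joint_efforts': array([ 2.34417848e-04, -4.07296729e+01, -2.93698275e+01, -2.03073214e-04,
        3.40254934e-03, -8.20582216e-06]), 'eef_pos': array([ 0.30481022, -0.60159296,  0.23006129]), 'tcp_rot': array([ 9.72652646e-01,  2.32262109e-01, -8.24970043e-05, -1.06558463e-03]), 'contact_force': array([-0.14012271,  0.94089929, -0.02387509]), 'wrist_torque': array([0.01573415, 0.00530357, 0.03721994]), 'finger_force': 0.0, 'opening': 1.0017625921946685}
```

View pics/scene0.png

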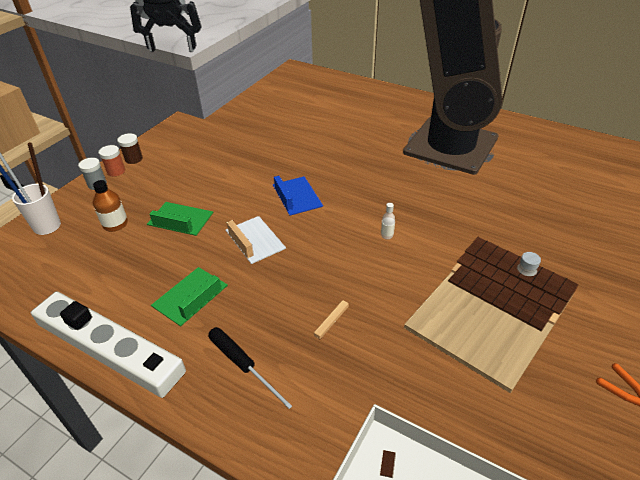

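View pics/side0.png

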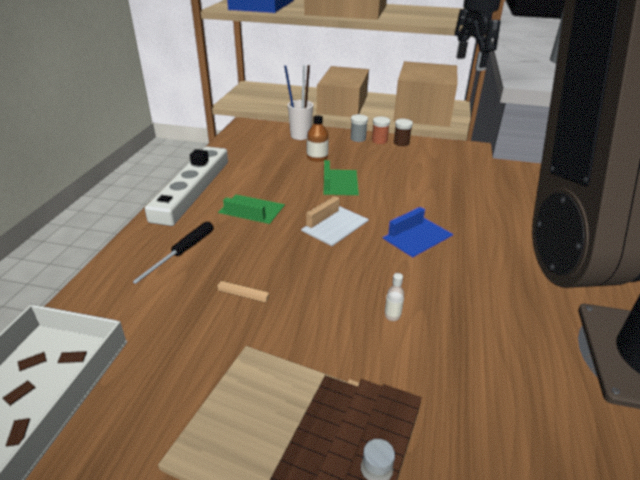

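Candidates in the scene view are:
- a blue piece at (297,195)
- green pieces at (180,217) and (190,294)
- a silver sheet with a wooden batten at (255,240)
- a bare wooden stick at (332,318), which is the offcut

Only the silver one is aluminium with a batten, so it fits. The roof's bare board is around (480,340). I'll confirm with a crop and measure.

```bash
cat > meas.py <<'E'
from h import *
import pickle
def rep(n,m,x,y,w):
    r=cv2.minAreaRect(np.c_[x,y].astype(np.float32)*1000); print(n,len(x),'ctr',np.round(r[0],1),'size',np.round(r[1],1),'ang',round(r[2],1),w)
for n in ["scene","side"]:
    c=pickle.load(open(n+'.pkl','rb')); P=pts(c); hsv=cv2.cvtColor(c["frame"],cv2.COLOR_BGR2HSV).astype(int); H,S,V=hsv[...,0],hsv[...,1],hsv[...,2]; z=P[...,2]
    v,u=np.mgrid[0:480,0:640]
    roi={'scene':dict(f=(222,290,212,266),r=(400,582,232,392)),'side':dict(f=(298,372,195,248),r=(160,425,345,480))}[n]
    def box(b): return (u>b[0])&(u<b[1])&(v>b[2])&(v<b[3])
    f=box(roi['f'])
    sheet=f&(S<60)&(V>120)&(z<.012); bat=f&(z>.015)&(S>50)
    rep('sheet',sheet,P[sheet][:,0],P[sheet][:,1],np.median(z[sheet]))
    top=f&(z>.030)&(S>50); rep('battop',top,P[top][:,0],P[top][:,1],np.percentile(z[bat],[50,95]))
    pl=f&(S<60)&(V>120)
    k=np.argwhere(sheet)[:,::-1]; q=plane(c,k,.003); rep('sheet-ray',0,q[:,0],q[:,1],'')
    r=box(roi['r'])
    wood=r&(S>40)&(V>130)&(np.abs(z-.012)<.004)&(H>10)&(H<25); 
    wood=cv2.morphologyEx(wood.astype(np.uint8),cv2.MORPH_OPEN,np.ones((5,5)))>0
    rep('bare',wood,P[wood][:,0],P[wood][:,1],np.median(z[wood]))
    allr=r&(z>.008); allr=cv2.morphologyEx(allr.astype(np.uint8),cv2.MORPH_OPEN,np.ones((5,5)))>0
    rep('roof',allr,P[allr][:,0],P[allr][:,1],'')
    dark=r&(V<110)&(z>.016)&(z<.045); rep('dark',dark,P[dark][:,0],P[dark][:,1],'')
    bench=r&(z<.006); print('bench z',np.median(z[bench]))
    cr=[c["frame"][b[2]-10:b[3]+10,b[0]-10:b[1]+10] for b in roi.values()]
    globals()[n]=cr
out=np.zeros((600,800,3),np.uint8)
for i,(a,w,h) in enumerate([(scene[0],400,330),(side[0],400,330),(scene[1],320,270),(side[1],400,250)]):
    a=cv2.resize(a,(w,h),interpolation=cv2.INTER_CUBIC); y,x=(0 if i<2 else 330),(i%2)*400; out[y:y+h,x:x+w]=a
cv2.imwrite('pics/crop0.png',out)
E
python3 meas.py
```

```text
sheet 1146 ctr [ 534.7 -237.5] size [125.9  80.7] ang 62.8 0.0030794839369037708
battop 236 ctr [826.4   6. ] size [822.1  38.4] ang 44.6 [0.03409945 0.03689564]
sheet-ray 1146 ctr [ 536.  -236.3] size [122.7  80.9] ang 62.6 
bare 7510 ctr [535.8 238. ] size [201.4 161.9] ang 80.3 0.012213614488700897
roof 14325 ctr [735.5 218.2] size [215.5 774.9] ang 83.4 
dark 5956 ctr [422.6 258.8] size [200.  134.2] ang 79.9 
bench z 0.00022350520150093978
sheet 1280 ctr [ 535.8 -240.5] size [130.7  86.3] ang 61.8 0.0019177587357976367
battop 218 ctr [495.6 147.9] size [ 62.6 884.8] ang 10.0 [0.03072248 0.03585469]
sheet-ray 1280 ctr [ 535.2 -235.3] size [126.8  84.7] ang 62.4 
bare 12736 ctr [552.9 234.4] size [201.3 127.9] ang 79.4 0.011255241349666323
roof 24067 ctr [498.4 351. ] size [426.2 271.5] ang 83.5 
dark 9878 ctr [419.9 241.6] size [168.5 129.8] ang 79.7 
bench z -0.0007916394349669065
```

View pics/crop0.png

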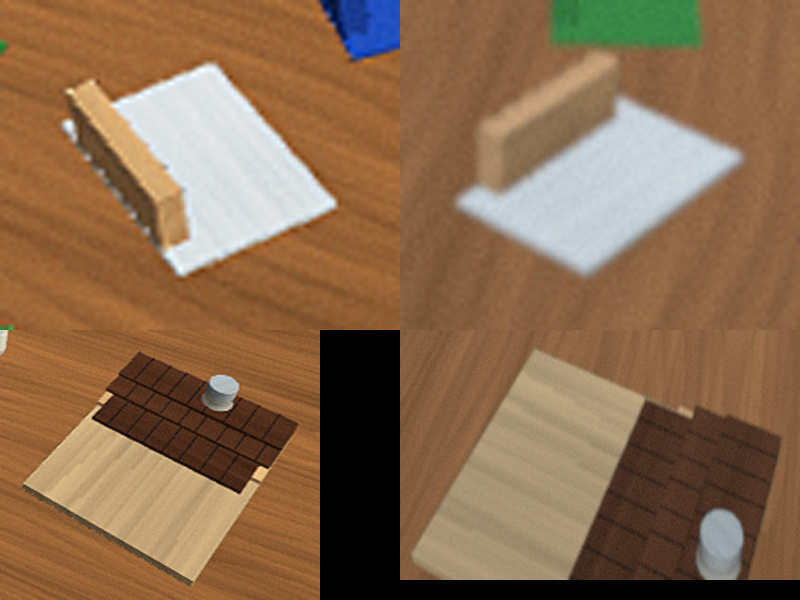

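The crop confirms it: an aluminium sheet with a wooden batten on its -y side in the world. The roof shows bare plywood with the loose row's edge, and the jar on the top course. Next I'll locate the batten and the bystanders, and work out the first move.

```bash
cat >> h.py <<'E'
def shift(tcp_mm, yawy):
    """tool shift mm and turn deg to bring TCP to tcp_mm with tool y along world direction yawy (mod 180)"""
    s=get_state(); M=R.from_quat(s["tcp_rot"]).as_matrix()
    d=M.T@(np.array(tcp_mm)-s["eef_pos"]*1000); cur=np.degrees(np.arctan2(M[1,1],M[0,1]))
    dy=(yawy-cur+90)%180-90
    print('shift',np.round(d,1),'turn',round(-dy,2),'tilt',np.round(M[2],3),'cur',np.round(s["eef_pos"]*1000,1),round(cur,1))
E
python3 - <<'E'
from h import *
import pickle
for n,b in [("scene",(222,260,212,262)),("side",(300,345,195,232))]:
    c=pickle.load(open(n+'.pkl','rb')); P=pts(c); hsv=cv2.cvtColor(c["frame"],cv2.COLOR_BGR2HSV); z=P[...,2]
    v,u=np.mgrid[0:480,0:640]; f=(u>b[0])&(u<b[1])&(v>b[2])&(v<b[3])
    m=f&(z>.012)&(z<.045)&(abs(P[...,0]-.55)<.1)&(abs(P[...,1]+.25)<.1)&(hsv[...,1]>60)
    r=cv2.minAreaRect(P[m][:,:2].astype(np.float32)*1000); print(n,'batten',r,np.percentile(z[m],95))
    t=m&(z>.0325); r=cv2.minAreaRect(P[t][:,:2].astype(np.float32)*1000); print('top',r,t.sum())
    if n=='scene':
        for k,bb in dict(glue=(375,402,200,242),jar=(515,545,250,278),off=(310,352,298,342)).items():
            q=P[bb[2]:bb[3],bb[0]:bb[1]].reshape(-1,3); h={'glue':.02,'jar':.055,'off':.007}[k]; q=q[q[:,2]>h]; print(k,np.median(q,0),q[:,2].max())
a=np.radians(-27.4); print('batten from sheet',np.array([535.7,-236])+33*np.array([np.cos(a),np.sin(a)]))
shift([565,-251,120],-27.5)
E
```

```text
scene batten ((565.56689453125, -251.23353576660156), (95.84911346435547, 14.36733627319336), 62.98967742919922) 0.0366282462432735
top ((566.1881713867188, -249.78741455078125), (92.70892333984375, 14.086179733276367), 62.94364929199219) 199
glue [0.40021976 0.00407105 0.05212481] 0.726920788160762
jar [0.38871988 0.27938632 0.06331275] 0.726920788160762
off [0.64900135 0.00908266 0.01186494] 0.726920788160762
side batten ((565.5765380859375, -250.20559692382812), (92.6124496459961, 16.4105167388916), 62.21194839477539) 0.0349164906839358
top ((565.987060546875, -250.40048217773438), (92.71114349365234, 15.565781593322754), 63.176334381103516) 167
batten from sheet [ 564.99790771 -251.1865929 ]
shift [ 390.5 -195.   110.6] turn -35.64 tilt [ 0.    -0.002 -1.   ] cur [ 304.8 -601.6  230.1] -63.1
```

```bash
python3 -m crank '[[[391,-195,111],-36,0],[[391,-195,111],-36,0],[[391,-195,111],-36,0],[[391,-195,111],-36,0],[[391,-195,111],-36,0],[[391,-195,111],-36,0],[[391,-195,111],-36,0],[[391,-195,111],-36,0],[[391,-195,111],-36,0],[[391,-195,111],-36,0]]' 60; python3 -m crank '[[[0,0,0],0,0],[[0,0,0],0,0],[[0,0,0],0,0],[[0,0,0],0,0]]'
python3 - <<'E'
from h import *
import pickle
c=read_camera('wrist'); pickle.dump(c,open('w1.pkl','wb')); cv2.imwrite('pics/w1.png',c["frame"])
print(c["origin"],c["orientation"],c['vfov'])
shift([565.5,-250.8,9],-27.2)
E
```

```text
time: 1.1
eef_pos: [0.5667, -0.2457, 0.1174]
tcp_rot: [0.852, 0.524, -0.0, -0.003]
contact_force: [-0.3, 0.6, -0.0]
opening: 1.0
finger_force: 0.0
time: 1.5
eef_pos: [0.5653, -0.253, 0.1208]
tcp_rot: [0.854, 0.521, 0.0, 0.0]
contact_force: [0.9, 0.1, -0.4]
opening: 1.002
finger_force: 0.0
[ 0.59993667 -0.18474782  0.26325791] [ 0.96032812 -0.23285628 -0.03578745  0.14922168] 65.47517058796248
shift [  1.9  -0.8 111.8] turn -0.05 tilt [-0.     0.001 -1.   ] cur [ 565.3 -252.8  120.8] -27.3
```

View pics/w1.png

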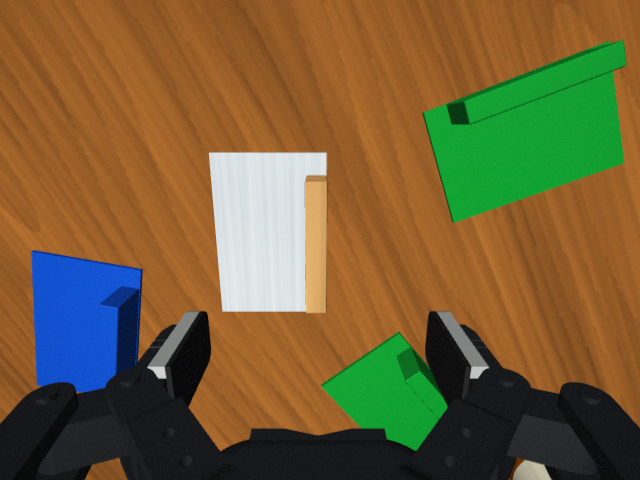

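The wrist view shows the sheet square in the picture with the batten at u 305–326, v 177–312, midway between the fingers. The paths for the fingers are clear, so I'll go down and grip.

```bash
python3 -m crank '[[[2,-1,40],0,0],[[2,-1,75],0,0],[[2,-1,95],0,0],[[2,-1,108],0,0],[[2,-1,112],0,0],[[2,-1,112],0,0],[[2,-1,112],0,0]]'; python3 -m crank '[[[0,0,0],0,255],[[0,0,0],0,255],[[0,0,0],0,255],[[0,0,0],0,255],[[0,0,0],0,255],[[0,0,0],0,255],[[0,0,0],0,255],[[0,0,0],0,255],[[0,0,0],0,255],[[0,0,0],0,255]]' 60
```

```text
time: 2.25
eef_pos: [0.5667, -0.2501, 0.0099]
tcp_rot: [0.853, 0.521, 0.001, 0.001]
contact_force: [0.5, -0.2, -0.0]
opening: 0.998
finger_force: 0.0
time: 3.25
eef_pos: [0.566, -0.2495, 0.0086]
tcp_rot: [0.853, 0.521, 0.0, 0.0]
contact_force: [0.4, -0.6, 1.6]
opening: 0.149
finger_force: 60.3
```

```bash
python3 -m crank '[[[0,0,-15],0,255],[[0,0,-40],0,255],[[0,0,-80],0,255],[[0,0,-120],0,255],[[0,0,-150],0,255],[[0,0,-150],0,255],[[0,0,-150],0,255],[[0,0,-150],0,255]]'
python3 - <<'E'
from h import *
a=np.radians(-10.2); o=np.array([497.6,244.5]); b=o+80*np.array([np.cos(a),np.sin(a)]); print(b)
shift([b[0],b[1],150],-10.2)
E
```

```text
time: 4.05
eef_pos: [0.5643, -0.2484, 0.1559]
tcp_rot: [0.853, 0.521, -0.001, -0.002]
contact_force: [-0.0, -0.1, -2.1]
opening: 0.152
finger_force: 60.0
[576.33564864 230.33322077]
shift [ 431.5 -207.6    7.1] turn -16.94 tilt [ 0.    -0.004 -1.   ] cur [ 564.3 -248.4  155.9] -27.1
```

```bash
python3 -m crank '[[[431,-208,5],-17,255],[[431,-208,5],-17,255],[[431,-208,5],-17,255],[[431,-208,5],-17,255],[[431,-208,5],-17,255],[[431,-208,5],-17,255],[[431,-208,5],-17,255],[[431,-208,5],-17,255],[[431,-208,5],-17,255],[[431,-208,5],-17,255]]'; python3 -m crank '[[[0,0,0],0,255],[[0,0,0],0,255],[[0,0,0],0,255],[[0,0,0],0,255],[[0,0,0],0,255]]'
python3 - <<'E'
from h import *
import pickle
for n in ['wrist','scene','side']:
    c=read_camera(n); pickle.dump(c,open(n+'2.pkl','wb')); cv2.imwrite(f'pics/{n}2.png',c["frame"])
shift([576.3,230.3,150],-10.2)
E
```

```text
time: 5.05
eef_pos: [0.5751, 0.2323, 0.1504]
tcp_rot: [0.766, 0.643, -0.002, -0.001]
contact_force: [0.3, -0.8, -1.5]
opening: 0.152
finger_force: 59.9
time: 5.55
eef_pos: [0.5774, 0.2279, 0.1532]
tcp_rot: [0.767, 0.641, -0.0, -0.0]
contact_force: [0.6, -0.1, -1.1]
opening: 0.15
finger_force: 59.9
shift [ 1.6 -1.4  3.5] turn -0.0 tilt [ 0.  0. -1.] cur [577.4 228.5 153.5] -10.2
```

View pics/wrist2.png

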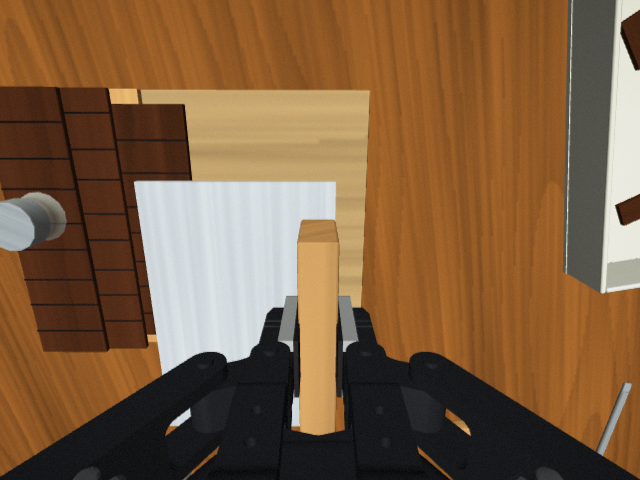

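View pics/scene2.png

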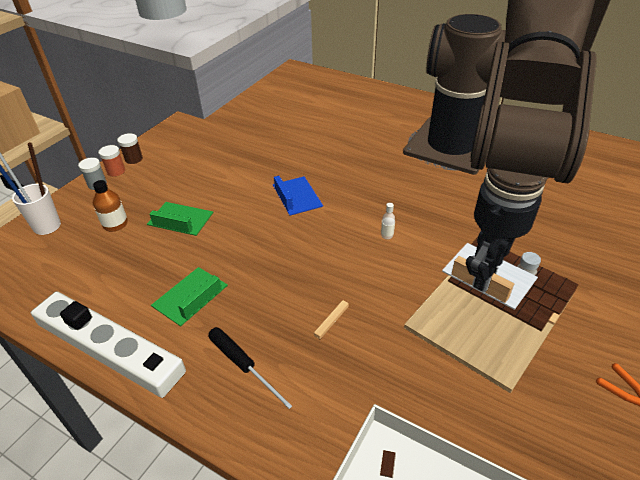

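The wrist view shows the sheet held level and square. The board's corner is at (369,92) and the loose row's corner at (184,104). I'll check the roof pose with those two points, and the sheet corners (135,182) and (335,182) for the slip.

Run:
```python
from h import *
import pickle
c=pickle.load(open('wrist2.pkl','rb'))
s=get_state()
A=plane(c,[369,92],.012)[0]*1000; B=plane(c,[184,105],.023)[0]*1000; S=plane(c,[[135,182],[335,182]],s['eef_pos'][2]-.0056)*1000
a=np.radians(-10.2); M=np.array([[np.cos(a),np.sin(a)],[-np.sin(a),np.cos(a)]]); o=np.array([497.6,244.5])
for p in (A,B,*S): print(np.round(p,1),'roof',np.round(M@(p[:2]-o),1))
print('tcp roof',M@(s['eef_pos'][:2]*1000-o))
P=pts(c); v,u=np.mgrid[0:480,0:640]; z=P[...,2]
f=(u>165)&(u<285)&(v>190)&(v<300); q=P[f]*1000
k=np.linalg.lstsq(np.c_[q[:,:2]-q[:,:2].mean(0),np.ones(len(q))],q[:,2],rcond=None)[0]; print('sheet top plane slopes, z',k)
b=(u>345)&(u<365)&(v>100)&(v<170); print('board z',np.median(z[b]))
w=(P[...,2]<.016)&(P[...,2]>.008)&(v<300); print('edges: far x', )
for vv in (110,150,250): 
    r=np.where(w[vv])[0]; e=plane(c,[[r.max(),vv]],.012)[0,:2]*1000; print(vv,r.min(),r.max(),np.round(M@(e-o),1))
```

```text
[629.9 318.5  12. ] roof [117.1  96.2]
[502.4 332.2  23. ] roof [-10.8  87.2]
[515.6 294.9 147.9] roof [ 8.8 52.8]
[593.3 280.9 147.9] roof [87.7 52.8]
tcp roof [81.39556108 -1.64902315]
sheet top plane slopes, z [1.12182839e-01 1.10348526e-01 1.47989372e+02]
board z 0.01187565866593654
edges: far x
110 185 580 [268.6  84.2]
150 189 578 [273.   56.3]
250 339 575 [287.  -21.6]
```

Run:
```python
from h import *
import pickle
c=pickle.load(open('wrist2.pkl','rb')); P=pts(c)*1000; hsv=cv2.cvtColor(c["frame"],cv2.COLOR_BGR2HSV); v,u=np.mgrid[0:480,0:640]
a=np.radians(-10.2); M=np.array([[np.cos(a),np.sin(a)],[-np.sin(a),np.cos(a)]]); o=np.array([497.6,244.5])
f=(u>160)&(u<275)&(v>190)&(v<290)&(hsv[...,1]<60)&(P[...,2]>120); q=P[f]; xy=(q[:,:2]-o)@M.T; z=q[:,2]
for i in range(5):
    A=np.c_[xy-[45,20],np.ones(len(z))]; k=np.linalg.lstsq(A,z,rcond=None)[0]; r=abs(z-A@k); g=r<2.5*np.median(r); xy,z=xy[g],z[g]; print(len(z),k,np.median(r))
for n,d in (('wrist2',0),):
  for p in [(170,200),(270,200),(175,280),(270,280),(200,240)]: print(p,P[p[1],p[0]])
```

```text
10576 [1.17027600e-01 1.62754104e-01 1.47298529e+02] 2.052964879258866
9568 [2.51609392e-03 3.31498886e-03 1.47416449e+02] 0.40064484514827825
9154 [2.62488926e-03 2.98929750e-03 1.47419927e+02] 0.3574783879536625
8908 [2.58275662e-03 2.85462347e-03 1.47423319e+02] 0.3383056578859964
8761 [2.53833851e-03 2.69147522e-03 1.47422738e+02] 0.3277085241840183
(170, 200) [526.70389488 285.44546604 146.99775639]
(270, 200) [566.46472422 278.40401791 147.6716082 ]
(175, 280) [518.90823412 251.73769902 147.84148095]
(270, 280) [558.9093935  244.33421498 147.40704673]
(200, 240) [533.93651418 266.935721   146.7843964 ]
```

The sheet is level to 0.003 rad, its free edge is about 20 mm outside the row, and it sits about 4 mm towards -y. I'll correct that and descend to about 4 mm above the board.

```bash
python3 -m crank '[[[4,0,40],0,255],[[4,0,80],0,255],[[4,0,110],0,255],[[4,0,122],0,255],[[4,0,127],0,255],[[4,0,127],0,255],[[4,0,127],0,255],[[4,0,127],0,255]]'; python3 -m crank '[[[0,0,1],0,255],[[0,0,2],0,255],[[0,0,3],0,255],[[0,0,4],0,255],[[0,0,4],0,255],[[0,0,4],0,255]]'
```

```text
time: 6.5
eef_pos: [0.5795, 0.2334, 0.0285]
tcp_rot: [0.767, 0.642, 0.002, 0.001]
contact_force: [0.5, 0.0, -1.3]
opening: 0.152
finger_force: 59.8
time: 7.1
eef_pos: [0.5778, 0.2331, 0.0222]
tcp_rot: [0.767, 0.642, -0.0, -0.0]
contact_force: [-0.2, 0.0, -1.4]
opening: 0.154
finger_force: 59.8
```

```bash
python3 -m crank '[[[0,0,1],0,255],[[0,0,1],0,255],[[0,0,1],0,255]]';python3 -m crank '[[[0,0,1],0,255],[[0,0,1],0,255],[[0,0,1],0,255]]'
python3 - <<'E'
from h import *
import pickle
c=read_camera('wrist'); pickle.dump(c,open('wrist3.pkl','wb')); cv2.imwrite('pics/wrist3.png',c["frame"])
s=get_state(); print(s['contact_force'],s['eef_pos'])
E
```

```text
time: 7.4
eef_pos: [0.5779, 0.2331, 0.0213]
tcp_rot: [0.767, 0.642, -0.0, -0.0]
contact_force: [0.4, -0.3, -0.7]
opening: 0.156
finger_force: 59.8
time: 7.7
eef_pos: [0.5782, 0.2331, 0.0207]
tcp_rot: [0.767, 0.642, 0.0, 0.0]
contact_force: [-0.3, -0.4, 0.6]
opening: 0.154
finger_force: 60.1
[0.71782757 0.0558843  0.9060845 ] [0.57818955 0.23313325 0.02064852]
```

View pics/wrist3.png

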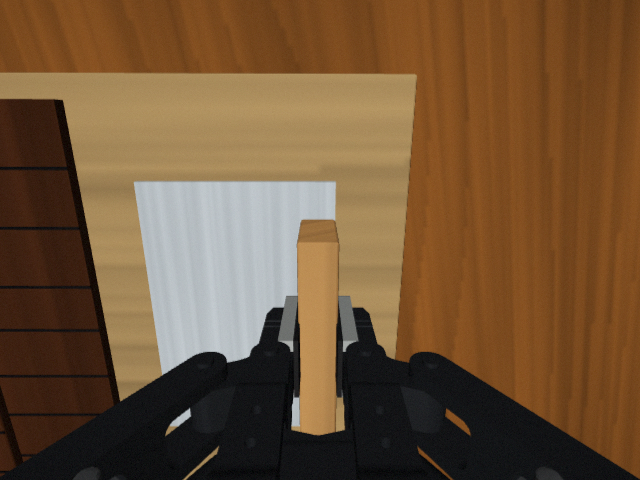

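The sheet is now on the board: its corners are at (135,182) and (335,182), the board corner is at (416,74) and the row corner at (62,100). I'll measure centring and squareness from the edges.

Run:
```python
from h import *
import pickle
c=pickle.load(open('wrist3.pkl','rb'))
def L(h,*uv): return plane(c,uv,h)[:,:2]*1000
S=L(.015,[135,182],[335,182],[162,365]); B=L(.012,[140,73],[416,74],[397,350]); W=L(.023,[62,100],[119,400])
ang=lambda p,q: np.degrees(np.arctan2(*(q-p)[::-1]))
print('sheet x dir',ang(S[0],S[1]),'len',np.linalg.norm(S[1]-S[0]),'free edge',ang(S[2],S[0])-90)
print('board x dir',ang(B[0],B[1]),'far edge',ang(B[2],B[1])-90,'row edge',ang(W[1],W[0])-90)
a=np.radians(ang(W[1],W[0])-90); ex=np.array([np.cos(a),np.sin(a)]); ey=np.array([-ex[1],ex[0]])
print('from board corner, centred: sheet y ctr',(S[0]-B[1])@ey-60+100,' from row',(S[0]-W[0])@ey-60+90,'gap to row',(S[0]-W[0])@ex, 'eaves to free',120-(B[1]-S[0])@ex+10)
```

```text
sheet x dir -10.13486386591143 len 79.10463878040028 free edge -10.145310107441531
board x dir -10.3214291504447 far edge -9.85995337484033 row edge -10.375127782381966
from board corner, centred: sheet y ctr 0.004678591184202219  from row 0.21181483012561841 gap to row 17.584462153651806 eaves to free 21.422170510710473
```

It's centred to within 1 mm and square to within 0.3°, with about 19 mm to the row edge and a further 32 mm to the stop. I'll slide in with light pressure.

```bash
python3 -m crank '[[[0,-3,0],0,255],[[0,-6,0],0,255],[[0,-9,0],0,255],[[0,-12,0],0,255],[[0,-15,0],0,255],[[0,-18,0],0,255],[[0,-21,0],0,255],[[0,-24,0],0,255],[[0,-24,0],0,255],[[0,-24,0],0,255]]'; python3 -m crank '[[[0,-3,0],0,255],[[0,-6,0],0,255],[[0,-9,0],0,255],[[0,-12,0],0,255],[[0,-15,0],0,255],[[0,-18,0],0,255],[[0,-20,0],0,255],[[0,-20,0],0,255],[[0,-20,0],0,255]]'
python3 - <<'E'
from h import *
import pickle
c=read_camera('wrist'); pickle.dump(c,open('wrist4.pkl','wb')); cv2.imwrite('pics/wrist4.png',c["frame"])
c=read_camera('scene'); cv2.imwrite('pics/scene4.png',cv2.resize(c["frame"][225:400,400:600],None,fx=3,fy=3,interpolation=cv2.INTER_CUBIC))
s=get_state(); print(s['contact_force'],s['eef_pos'])
E
```

```text
time: 8.75
eef_pos: [0.5541, 0.2375, 0.0206]
tcp_rot: [0.767, 0.642, -0.0, -0.0]
contact_force: [-1.1, 0.4, 2.5]
opening: 0.152
finger_force: 60.6
time: 9.65
eef_pos: [0.5345, 0.2409, 0.0206]
tcp_rot: [0.767, 0.642, -0.0, -0.0]
contact_force: [1.7, 0.1, 5.6]
opening: 0.152
finger_force: 60.8
[-0.29668514 -0.84904874  6.25733247] [0.53449384 0.24094985 0.02060539]
```

View pics/wrist4.png

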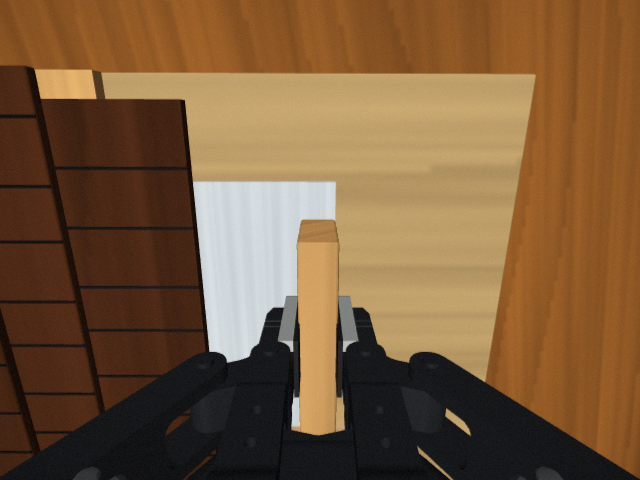

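The edge is under the row, whose edge at (185,100)–(205,355) still looks flat; the sheet is visible from u≈195 to 335. I'll advance slowly until the stop pushes back.

```bash
python3 -m crank '[[[0,-1,0],0,255],[[0,-2,0],0,255],[[0,-3,0],0,255],[[0,-4,0],0,255],[[0,-4,0],0,255],[[0,-4,0],0,255]]'; python3 -m crank '[[[0,-1,0],0,255],[[0,-2,0],0,255],[[0,-2,0],0,255],[[0,-2,0],0,255]]'
```

```text
time: 10.35
eef_pos: [0.531, 0.2416, 0.0206]
tcp_rot: [0.767, 0.642, 0.0, 0.0]
contact_force: [3.2, -2.1, 5.5]
opening: 0.158
finger_force: 60.8
time: 10.75
eef_pos: [0.5289, 0.2419, 0.0206]
tcp_rot: [0.767, 0.642, 0.0, 0.0]
contact_force: [3.5, -0.6, 6.5]
opening: 0.153
finger_force: 60.9
```

```bash
python3 -m crank '[[[0,-1,0],0,255],[[0,-1,0],0,255],[[0,-1,0],0,255]]'; python3 -m crank '[[[0,-1,0],0,255],[[0,-1,0],0,255],[[0,-1,0],0,255]]'; python3 -m crank '[[[0,-1,0],0,255],[[0,-1,0],0,255],[[0,-1,0],0,255]]'
```

```text
time: 11.05
eef_pos: [0.528, 0.2421, 0.0206]
tcp_rot: [0.767, 0.642, 0.0, 0.0]
contact_force: [3.5, -1.0, 5.6]
opening: 0.153
finger_force: 60.9
time: 11.35
eef_pos: [0.527, 0.2423, 0.0206]
tcp_rot: [0.767, 0.642, 0.0, 0.0]
contact_force: [3.7, -0.4, 6.3]
opening: 0.152
finger_force: 60.9
time: 11.65
eef_pos: [0.5268, 0.2422, 0.0206]
tcp_rot: [0.767, 0.642, 0.001, 0.001]
contact_force: [6.6, -1.4, 4.1]
opening: 0.152
finger_force: 60.6
```

The arm stalled after 52 mm (51 expected) while the horizontal force jumped, so this is the stop. Now I'll press down.

```bash
python3 -m crank '[[[0,0,1],0,255],[[0,0,1],0,255],[[0,0,1],0,255],[[0,0,1],0,255],[[0,0,1],0,255]]'; python3 -c "
from h import *
for i in range(6): print(np.round(get_state()['contact_force'],1)); read_camera('side')"
```

```text
time: 12.15
eef_pos: [0.5268, 0.2422, 0.0206]
tcp_rot: [0.767, 0.642, 0.001, 0.001]
contact_force: [4.1, -2.7, 10.2]
opening: 0.15
finger_force: 61.4
[ 4.1 -2.7 10.2]
[ 4.  -2.3  8.7]
[ 3.6 -2.7  9.2]
[ 4.5 -2.2  9.5]
[ 3.7 -2.2  8.8]
[ 4.4 -2.8  8.5]
```

The push on the board is about 10 N. One last check of insertion, flatness, the row and the bystanders.

Run:
```python
from h import *
c=read_camera('wrist'); P=pts(c)*1000; z=P[...,2]; hsv=cv2.cvtColor(c["frame"],cv2.COLOR_BGR2HSV); v,u=np.mgrid[0:480,0:640]
cv2.imwrite('pics/wrist5.png',c["frame"])
f=(u>215)&(u<280)&(v>190)&(v<290)&(hsv[...,1]<60); q=P[f]; q=q[abs(q[:,2]-np.median(q[:,2]))<2]
k=np.linalg.lstsq(np.c_[q[:,:2]-q[:,:2].mean(0),np.ones(len(q))],q[:,2],rcond=None)[0]; print('sheet top slope,z',k)
d=(hsv[...,2]<110)&(z>10)&(z<60); row=d[230]; us=np.where(row&(np.arange(640)<240))[0]; e=us.max(); print('row edge px',e,'z near edge',[round(np.median(z[200:260,e-o-3:e-o+3]),1) for o in (8,20,40,60)])
S=plane(c,[335,182],.015)[0,:2]*1000; W=plane(c,[[np.where(d[182]&(np.arange(640)<240))[0].max(),182]],.023)[0,:2]*1000
print('rear to row edge (48 at stop)',np.linalg.norm(S-W))
c=read_camera('scene'); P=pts(c)
for k,bb in dict(glue=(375,402,200,242),jar=(515,545,250,278),off=(310,352,298,342)).items():
    q=P[bb[2]:bb[3],bb[0]:bb[1]].reshape(-1,3); h={'glue':.02,'jar':.055,'off':.007}[k]; q=q[(q[:,2]>h)&(q[:,2]<.1)]; print(k,np.median(q,0))
```

```text
sheet top slope,z [-2.40195548e-04 -2.44829375e-04  1.48783523e+01]
row edge px 216 z near edge [np.float64(22.8), np.float64(22.8), np.float64(22.8), np.float64(22.8)]
rear to row edge (48 at stop) 46.39173234483526
glue [0.39999625 0.00371901 0.05153792]
jar [0.38775722 0.2869082  0.06301249]
off [0.6477033  0.00870211 0.01168105]
```

View pics/wrist5.png

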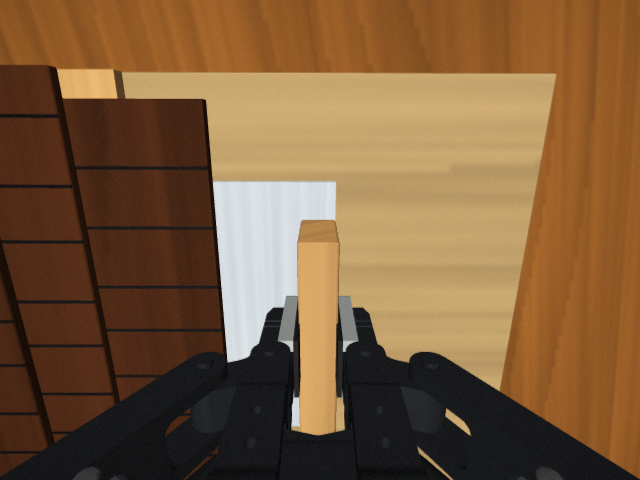

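The sheet lies flat (top at 14.9 mm) and the row is down (22.8 mm, level). The free edge is at the stop: the sheet shows from u≈213 to 335, with its rear edge 46–48 mm from the row. The glue bottle and the offcut read within 2 mm of their first positions. The jar's 7 mm shift is probably the gripper partly hiding it, since nothing went near it.

```bash
python3 -c "
from plant import *
s=get_state(); print(s['time'],s['contact_force'],s['finger_force']); print(ctrl.sign_off())"
```

```text
12.55 [ 3.314759   -1.40733851  8.03891039] 61.37654006481171
the job is handed in; nothing more can be done
None
```

I handed the job in at 12.6 s: the flashing is tucked under the loose row up against the stop, centred and flat with the row still down, and the batten is held and pressed on the board with about 9–10 N; the judge's verdict wasn't shown.

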